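# Slide a culture dish onto the narrow carriage of a dish viewer

## Robot

A 7-joint arm with a two-finger parallel gripper is mounted at the origin on a cart in front of the work surface, level with it; the furniture and walls round the work are solid. World frame = base frame: x ahead of the robot, y to its left, z up, the work surface at z = 0. Lengths are in m, angles in rad, forces in N, time in s.
With the tool pointing down it reaches from about 0.4 to 0.85 m from the base axis. Payload 4.5 kg.
Tool frame: the origin (TCP) lies at the very end of the fingers, on their centre line; the grasp point (between the pads) lies 19 mm behind it (arm.grip_point_offset is the distance from the TCP to the grasp point, in m); z points along the fingers, y is the line along which they close (so a half turn about z gives the same grasp; the last joint's range is limited). The gripper opens to 88 mm and grips with 3 to 60 N. Pads are 18 mm wide; open, the fingers measure 123 mm over their backs; the gripper's body (75 mm by 187 mm) begins 45 mm behind the grasp point.
Start: joints at [1.36, 0.689, -0.195, 1.565, 0.157, 0.902, -0.215], TCP at [0.152, -0.606, 0.239] pointing down, gripper open.
Joint ranges: [-3.01, 3.01], [-0.46, 2.08], [-1.47, 1.51], [0.13, 2.56], [-1, 4.14], [0.04, 2.09], [-2.66, 2.66]. Speed limits (rad/s): [2.57, 2.57, 3.14, 3.14, 3.14, 3.14, 3.14].

## Interface

Orientations are given as a rotation vector (axis times angle).
In Python, from plant import arm, snapshot, finish_job gives the robot as it stands. The module is installed in compiled form; this text tells all that it offers.
- The arm moves only by the tool jog_arm, never from a script. Its argument "steps" is a list of rows, each a list of 6 numbers: the shift along the tool's x, y, z normalised to -1 to 1, where 1 is 0.1 m, then the turn, a rotation vector about the tool's x, y, z normalised to -1 to 1, where 1 is 90 degrees. In form: [[x, y, z, rx, ry, rz], ...]. A call has 1 to 8 rows; each row is the pose to reach, as a shift and turn from the pose commanded when the call began, along the tool's axes at that moment; what a row does not reach only later rows make up. A row lasts 1/12 s, in which the tool goes at most 41.7 mm and 7.16 degrees, less where a joint would pass 70% of its speed; a pose out of reach is approached as far as the arm can. A call with a number of a shift or a turn outside -1 to 1 is refused whole. A call with a gripper value outside its range is refused whole. "grip" is the finger opening in mm, from 0 to 88.1, set as the call begins (left out, the last holds). The fingers move at their own pace and stop on an object; "squeeze" is the grip in N (left out, the last holds). Time passes only in rows, so rows that repeat a pose let the fingers close. It gives the time, the measured TCP pose, the force, the opening and the grip force at its end, in the units of the state.
- arm.sense(): the state, without advancing time (a new reading comes with each control period).
- snapshot(name): name is "side" or "top" or "wrist"; returns a dict with "img" (400x640x3 uint8, red, green, blue), "z_map" (400x640 float32, m along the optical axis (not along the pixel's ray), 0 where there is no reading), "camera_matrix" (3x3 intrinsics, pixels), "extrinsics" (4x4, takes a point from camera to world coordinates). Camera axes: x right, y down, z forward; pixel columns grow to the right and rows downward; lengths in m; the calibration is good to about 2 mm. A picture is of the moment at which its call begins.
- finish_job(): hands the job in; it is judged then, once.
The state is a dict: "t": time; "joint_positions": joint angles; "qd": joint speeds; "joint_efforts": joint torques, N m; "eef_pos": TCP position; "tool_rot": TCP orientation; "force": force on the tool from outside, world axes, zero at the start; "torque": the same for the moment, N m; "gripper_width": finger opening in m; "grip_force": force on a finger pad.
Only numpy, scipy, OpenCV 4.12 (cv2) and the standard library are available. Lean on these libraries where they do the work, as an engineer would, in place of code of your own. Each camera call takes 0.05 s, during which the arm holds its last target. There are 200 camera calls.

## Task

Load the dish viewer: draw its carriage out by the red-topped handle, all the way to the stop beside the blue loading ledge. Then slide the petri dish off the ledge, across the gap, onto the small raised carriage plate so that it sits level and centred there; push it rather than pick it up. Finally slide the carriage all the way back home with the dish still centred on its plate under the camera, let go, and leave the other things on the worktop alone.

Things in the scene. Friction and masses are not known exactly. Their poses are not given: they have to be found in the camera images.
- viewer: Dish viewer, fixed to the worktop. Origin on the worktop under the middle of the carriage's travel; x points across the rails, away from the robot (yaw varies by 11 degrees), y along the rails to the left. In its frame (mm): white base slab x -42..42, y -170..130; plate centre at (0, 70) with the carriage home, (0, -70) fully out, beside the middle of the ledge.
- ledge_top (a point): Centre of the flat top of the blue loading ledge, z 60, at (-82, -70) in the viewer's frame: 90 mm along viewer x by 110 along y, 8 thick, no rim, on two side walls. With the carriage fully out there is a 17 mm gap between the ledge's far edge and the carriage plate.
- carriage (a joint): Position of the sliding carriage (m): 0 = home under the camera (stop), 0.140 = fully out beside the ledge (stop). It moves along the viewer's -y as the value grows, runs stiffly (about 1.5 N of friction) and stays where it is left.
- plate_centre (a point): Centre of the top of the carriage plate: dark plate 40 mm (viewer x) by 60 mm (viewer y), 5 thick, top at z 59 (1 mm below the ledge), no rim; nothing catches the dish beyond it. Moves with the carriage; axes as the viewer's.
- handle_top (a point): Top centre of the carriage's upright round handle, a red knob 16 mm in diameter and 34 tall above a 14 mm steel post; top at z 117. It stands 125 mm from plate_centre towards the viewer's -y, on a low arm (top at z 42), and moves with the carriage.
- camera_spot (a point): Point under the camera at plate height where plate_centre is when the carriage is home. The camera head above is 44 mm in diameter, underside at z 168, top at z 227, on an arm from a column 227 tall at (88, 85) in the viewer's frame.
- dish: Petri dish to be viewed: translucent round closed dish, 61 mm in diameter (59 at the foot), 15 high, about 50 g. Origin at the centre of its underside, z up. Starts on the blue ledge, up to 15 mm off the middle sideways.
- spare_dish: Bystander: another such dish, flat on the worktop at the left. Origin at its underside.
- orange_bottle: Bystander: dropper bottle with orange top, 26 mm in diameter, 75 high, origin at its underside.
- green_bottle: Bystander: dropper bottle with green top, 26 mm in diameter, 75 high, origin at its underside.
- timer: Bystander: white timer, 37x68x64, origin at its underside.
- tape: Bystander: roll of beige tape lying flat, 76 mm in diameter, 19 high, origin at its underside.
Not all that is in view belongs to the job. What is shaped like the dish but orange or purple is not meant.

How it is judged:
On the way, in this order (a step that is already met when the one before it is completed fails the run):
1. the carriage is drawn fully out, the dish still on the ledge (value of joint carriage above 0.132 m and x of dish in the frame of viewer below -0.045 m), for 0.2 s.
2. the dish sits centred and level on the carriage plate, with the carriage still out (value of joint carriage above 0.115 m and horizontal distance between dish and plate_centre below 0.008 m and angle between dish's own z axis and vertical below 0.06 rad and z of dish in the frame of plate_centre between -0.003 and 0.004 m and linear speed of dish below 0.02 m/s), for 0.3 s.
At the end, for the whole second after the job is handed in: The carriage is home (within 5 mm of its stop under the camera); the dish rests on its plate, level within 0.06 rad, within 8 mm of the plate's centre, and is at rest (value of joint carriage below 0.005 m and linear speed of dish below 0.01 m/s and horizontal distance between dish and plate_centre below 0.008 m and angle between dish's own z axis and vertical below 0.06 rad and z of dish in the frame of plate_centre between -0.003 and 0.004 m); the robot touches nothing.
It fails at once if the dish is picked up (more than 15 mm above the ledge) (height (world z) of dish above 0.075 m).
It fails at once if the dish falls off its support (height (world z) of dish below 0.045 m).
It fails at once if one of the other things (spare dish, bottles, timer, tape roll) is moved by more than 20 mm or tipped over (distance of any of spare_dish, orange_bottle, green_bottle, timer, tape from where it was at the start of the episode above 0.02 m or angle between any of spare_dish, orange_bottle, green_bottle, timer, tape's own z axis and vertical above 0.5 rad).
It also fails if it takes over 70 s, if anything falls off the work surface, if the arm or the gripper's body presses on something with over 40 N, if the wrist force passes 120 N, or if a joint passes its speed limit or range.

## Working session

There is one attempt and no reset: what is moved stays moved. The work goes in short steps, Python scripts to look and compute and a tool call to move; the robot and the scene stay as the last step left them, time stands still between calls to the robot, and variables do not carry over. Pictures are saved under pics/ and viewed, at most 10 in all, crops included, and the job is handed in when it is done.

Besides the shell and the picture viewer there is one more tool, called after "Call:" as name(argument=value, ...), one argument or row to a line, values as JSON. jog_arm: Moves the arm, as the interface text tells. Scaled input: -1 to 1 covers 0.1 m each way for a shift and 90 degrees each way for a turn. Its arguments: {"type":"object","properties":{"steps":{"type":"array","items":{"type":"array","items":{"type":"number"}}},"grip":{"type":"number"},"squeeze":{"type":"number"}},"required":["steps"]}

```bash
mkdir -p pics; ls
cat > h.py <<'E'
import numpy as np, cv2
from plant import arm, snapshot, finish_job
def shot(n,f=None):
    s=snapshot(n)
    if f: cv2.imwrite('pics/'+f,s['img'][:,:,::-1])
    return s
def pts(s):
    z=s['z_map'];K=s['camera_matrix'];v,u=np.mgrid[:z.shape[0],:z.shape[1]]
    P=np.stack([(u-K[0,2])/K[0,0]*z,(v-K[1,2])/K[1,1]*z,z],-1)
    return P@s['extrinsics'][:3,:3].T+s['extrinsics'][:3,3]
E
python3 - <<'E'
from h import *
s=arm.sense();print(s)
for n in('top','side'):
    s=shot(n,n+'0.png');print(s['extrinsics'].round(3),s['camera_matrix'])
    np.savez(n+'0.npz',**s)
E
```

```text
pics
{'t': 0.0, 'joint_positions': array([ 1.35978765,  0.68997877, -0.1944947 ,  1.56633293,  0.15728903,
        0.90249899, -0.21510309]), 'qd': array([ 0.00021431, -0.00025044, -0.00160464,  0.00026601,  0.00115552,
       -0.00125002,  0.00146044]), 'joint_efforts': array([ 3.31159363e-04, -5.27571845e+01, -1.26696132e+00, -1.53434050e+01,
       -5.26464405e-02,  6.50269838e-03,  1.59306910e-04]), 'eef_pos': array([ 0.15127346, -0.60576896,  0.23791576]), 'tool_rot': array([-3.11629580e+00, -3.83456821e-01,  5.62666058e-04]), 'force': array([-0.67003542,  0.37255046, -0.45690095]), 'torque': array([ 0.00765638,  0.00637386, -0.03226693]), 'grip_force': 0.0, 'gripper_width': 0.08818122385310802}
[[ 0.368 -0.91   0.193  0.3  ]
 [-0.93  -0.359  0.081 -0.228]
 [-0.005 -0.209 -0.978  1.56 ]
 [ 0.     0.     0.     1.   ]] [[478.97992299   0.         324.58580157]
 [  0.         478.97992299 201.56460504]
 [  0.           0.           1.        ]]
[[ 0.994 -0.078  0.072  0.531]
 [-0.104 -0.572  0.814 -0.825]
 [-0.022 -0.817 -0.576  0.604]
 [ 0.     0.     0.     1.   ]] [[367.36151311   0.         323.31321247]
 [  0.         367.36151311 194.6587029 ]
 [  0.           0.           1.        ]]
```

```bash
python3 -c "
import cv2,numpy as np
a=cv2.imread('pics/top0.png');b=cv2.imread('pics/side0.png');print(a.shape)"
```

```text
(400, 640, 3)
```

View pics/top0.png

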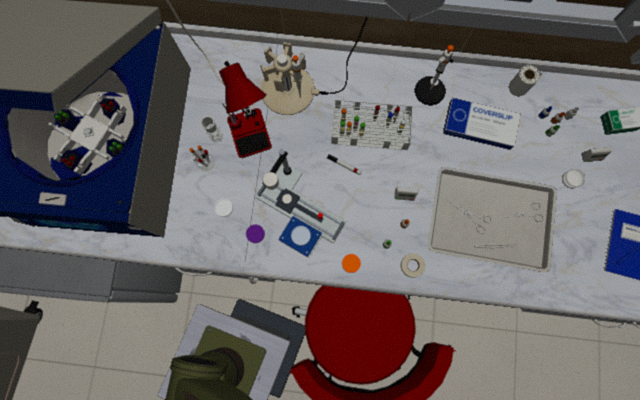

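View pics/side0.png

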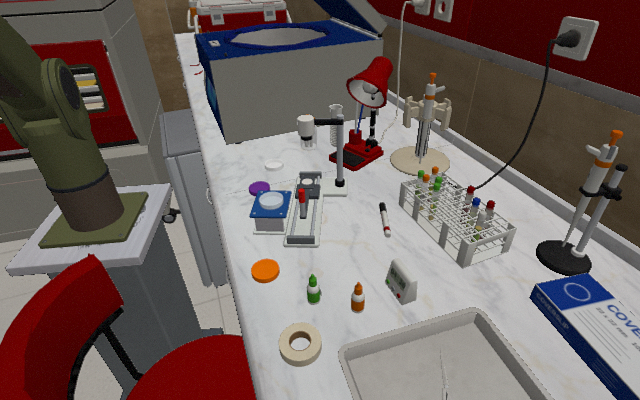

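The top view shows the blue ledge with the dish at about (301,236), the red knob at (320,216), the camera head at (271,180) and the column at (283,160). The bottles and timer are well to the right. The side view shows the ledge at (272,208) and the knob at (301,197).

Run:
```python
from h import *
for n,box in(('top',(255,165,350,262)),('side',(225,165,345,250))):
    s=dict(np.load(n+'0.npz'));P=pts(s);hsv=cv2.cvtColor(s['img'],cv2.COLOR_RGB2HSV)
    roi=np.zeros(hsv.shape[:2],bool);x0,y0,x1,y1=box;roi[y0:y1,x0:x1]=1
    H,S,V=[hsv[...,i].astype(int) for i in range(3)]
    red=roi&((H<8)|(H>172))&(S>130)&(V>70)&(P[...,2]>.07)
    blue=roi&(H>95)&(H<125)&(S>120)&(P[...,2]>.045)&(P[...,2]<.07)
    print(n,'red',red.sum(),P[red].mean(0).round(4),P[red].max(0).round(3), np.argwhere(red).mean(0))
    print(' blue',blue.sum(),P[blue][:,2].mean())
    r=cv2.minAreaRect(P[blue][:,:2].astype(np.float32)*1000);print(' blue rect',r)
    r=roi&(P[...,2]>.066)&(P[...,2]<.085)&(S<110)
    (cx,cy)=np.median(P[blue][:,:2],0)
    r&=np.hypot(P[...,0]-cx,P[...,1]-cy)<.05
    print(' dish',r.sum(),P[r].mean(0).round(4),cv2.minEnclosingCircle(P[r][:,:2].astype(np.float32)*1000))
    print(' blueRectpix',cv2.minAreaRect(np.argwhere(blue)[:,::-1].astype(np.float32)))
    w=roi&(P[...,2]>.003)&(P[...,2]<.03)&(S<40)&(V>150)
    print(' base', cv2.minAreaRect(P[w][:,:2].astype(np.float32)*1000),w.sum(),P[w][:,2].mean())
```

```text
top red 21 [ 0.5393 -0.1101  0.1159] [ 0.545 -0.103  0.123] [215.04761905 319.80952381]
 blue 589 0.059046776867421304
 blue rect ((463.4230651855469, -71.26604461669922), (107.30142211914062, 86.8708724975586), 80.9390869140625)
 dish 302 [ 0.4649 -0.0737  0.0741] ((465.5431823730469, -73.16706848144531), 30.850494384765625)
 blueRectpix ((299.7794189453125, 235.8676300048828), (33.442222595214844, 27.439773559570312), 30.963754653930664)
 base ((545.2487182617188, -40.89689636230469), (323.4701232910156, 317.1182556152344), 21.672849655151367) 1742 0.00856359919736888
side red 90 [ 0.5412 -0.1289  0.1149] [ 0.549 -0.102  0.604] [194.91111111 301.28888889]
 blue 542 0.059163359471641544
 blue rect ((465.17291259765625, -72.26614379882812), (110.53787231445312, 87.42097473144531), 81.01421356201172)
 dish 306 [ 0.466  -0.0811  0.0737] ((465.6106872558594, -74.91575622558594), 30.822904586791992)
 blueRectpix ((270.0, 203.5), (27.0, 40.0), 90.0)
 base ((508.2901916503906, 7.888214111328125), (379.4375, 310.0097961425781), 82.59911346435547) 1663 0.011881608663394274
```

```bash
cat >> h.py <<'E'
from scipy.spatial.transform import Rotation as R
YAW=np.radians(-9.0); O=np.array([.5562,-.0154])
X=np.array([np.cos(YAW),np.sin(YAW)]);Y=np.array([-X[1],X[0]])
def vw(x,y): return O+X*x/1000+Y*y/1000
def tov(p): d=np.asarray(p)[:2]-O; return np.array([d@X,d@Y])*1000
def go(xyz,ydir=None):
    """tool-axis row for tcp at xyz pointing down, tool y along ydir"""
    s=arm.sense();A=R.from_rotvec(s['tool_rot'])
    sh=A.inv().apply(np.array(xyz)-s['eef_pos'])/.1
    if ydir is None: return sh.round(3)
    best=None
    for sg in(1,-1):
        y=np.r_[ydir*sg,0];z=np.array([0,0,-1.]);B=R.from_matrix(np.stack([np.cross(y,z),y,z],1))
        r=(A.inv()*B).as_rotvec()/(np.pi/2)
        if best is None or abs(r).max()<abs(best).max():best=r
    return sh.round(3),best.round(3)
E
python3 - <<'E'
from h import *
s=arm.sense();print(R.from_rotvec(s['tool_rot']).as_matrix().round(3))
h=np.array([.5397,-.110]);print(tov(h),tov([.4655,-.074]))
print(go([*h,.2],X),go([*h,.2],Y))
print(go([*h,.2]),go([*h,.088]))
E
```

```text
[[ 0.97   0.242 -0.   ]
 [ 0.242 -0.97   0.002]
 [-0.    -0.002 -1.   ]]
[ -1.49815723 -96.01648569] [-80.41627284 -72.06714274]
(array([ 4.97 , -3.869,  0.386]), array([-0.001, -0.001, -0.744])) (array([ 4.97 , -3.869,  0.386]), array([-0.001,  0.   ,  0.256]))
[ 4.97  -3.869  0.386] [ 4.97  -3.867  1.506]
```

Call:
jog_arm(
  steps=[
    [0.99,-0.77,0,0,0,0],
    [0.99,-0.77,0,0,0,0],
    [0.99,-0.77,0,0,0,0],
    [0.99,-0.77,0,0,0,0],
  ],
  grip=46,
  squeeze=15,
)

```text
t: 0.43
eef_pos: [0.236, -0.4997, 0.2385]
tool_rot: [-3.109, -0.402, -0.007]
force: [1.7, 1.0, -0.0]
gripper_width: 0.0634
grip_force: 0.0
```

Call:
jog_arm(
  steps=[
    [0.99,-0.77,0,0,0,0],
    [0.99,-0.77,0,0,0,0],
    [0.99,-0.77,0,0,0,0],
    [0.99,-0.77,0,0,0,0],
  ],
)

```text
t: 0.77
eef_pos: [0.313, -0.4011, 0.2388]
tool_rot: [-3.111, -0.405, -0.007]
force: [-0.3, 1.2, -0.3]
gripper_width: 0.0463
grip_force: 0.0
```

Call:
jog_arm(
  steps=[
    [0.99,-0.77,0,0,0,0],
    [0.99,-0.77,0,0,0,0],
    [0.99,-0.77,0,0,0,0],
    [0.99,-0.77,0,0,0,0],
  ],
)

```text
t: 1.1
eef_pos: [0.3902, -0.3022, 0.2389]
tool_rot: [-3.111, -0.406, -0.008]
force: [0.7, 0.3, 0.1]
gripper_width: 0.046
grip_force: 0.0
```

Call:
jog_arm(
  steps=[
    [0.99,-0.77,0,0,0,0],
    [0.99,-0.77,0,0,0,0],
    [0.99,-0.77,0,0,0,0],
    [0.99,-0.77,0,0,0,0],
  ],
)

```text
t: 1.43
eef_pos: [0.4674, -0.2029, 0.2389]
tool_rot: [-3.111, -0.405, -0.01]
force: [0.1, -0.5, -0.3]
gripper_width: 0.0461
grip_force: 0.0
```

Run:
```python
from h import *
s=arm.sense();print(s['t'],s['joint_positions'].round(2),s['eef_pos'],s['tool_rot'].round(3),s['gripper_width'])
print(go([.5397,-.110,.18],X),tov(s['eef_pos']))
```

```text
1.4333 [ 0.42  0.54 -0.15  1.91  0.11  0.7  -1.11] [ 0.46742037 -0.20289907  0.23891213] [-3.111 -0.405 -0.01 ] 0.04607663049289389
(array([ 0.933, -0.711,  0.598]), array([ 0.   , -0.005, -0.735])) [ -58.35528593 -199.07884294]
```

Call:
jog_arm(
  steps=[
    [0.93,-0.71,0.1,0,0,-0.74],
    [0.93,-0.71,0.1,0,0,-0.74],
    [0.93,-0.71,0.1,0,0,-0.74],
    [0.93,-0.71,0.2,0,0,-0.74],
    [0.93,-0.71,0.2,0,0,-0.74],
    [0.93,-0.71,0.2,0,0,-0.74],
    [0.93,-0.71,0.2,0,0,-0.74],
    [0.93,-0.71,0.2,0,0,-0.74],
  ],
)

```text
t: 2.1
eef_pos: [0.5338, -0.1209, 0.2183]
tool_rot: [-2.546, -1.84, 0.001]
force: [0.6, 0.6, 0.1]
gripper_width: 0.046
grip_force: 0.0
```

Run:
```python
from h import *
print(go([.5397,-.110,.20],X))
```

```text
(array([0.122, 0.022, 0.183]), array([-0.   ,  0.   , -0.103]))
```

Call:
jog_arm(
  steps=[
    [0.12,0.02,0.18,0,0,-0.1],
    [0.12,0.02,0.18,0,0,-0.1],
    [0.12,0.02,0.18,0,0,-0.1],
    [0.12,0.02,0.18,0,0,-0.1],
  ],
)

```text
t: 2.43
eef_pos: [0.5395, -0.1102, 0.2008]
tool_rot: [-2.404, -2.022, 0.001]
force: [0.0, -0.2, 0.5]
gripper_width: 0.0457
grip_force: 0.0
```

Run:
```python
from h import *
s=arm.sense();print(s['joint_positions'].round(2),s['eef_pos'],tov(s['eef_pos']))
print(go([.5397,-.110,.088],X))
s=shot('wrist','w1.png');print(s['extrinsics'].round(3))
P=pts(s);hsv=cv2.cvtColor(s['img'],cv2.COLOR_RGB2HSV);H,S,V=[hsv[...,i].astype(int) for i in range(3)]
red=((H<8)|(H>172))&(S>130)&(V>70)&(abs(P[...,2]-.115)<.006)
print(red.sum(),cv2.minEnclosingCircle(P[red][:,:2].astype(np.float32)*1000))
```

```text
[ 0.39  0.67 -0.45  1.82  0.41  0.74 -0.46] [ 0.53952572 -0.11019402  0.20080763] [ -1.63994178 -96.23537886]
(array([0.003, 0.002, 1.128]), array([-0.   ,  0.   , -0.009]))
[[ 0.985 -0.161 -0.056  0.554]
 [-0.17  -0.932 -0.32  -0.027]
 [-0.001  0.325 -0.946  0.347]
 [ 0.     0.     0.     1.   ]]
393 ((541.5440673828125, -107.31889343261719), 7.716975212097168)
```

View pics/w1.png

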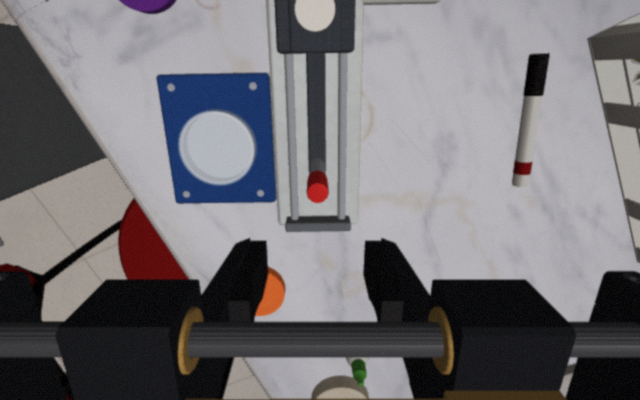

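The wrist view shows the knob at (318,190), the ledge at (217,138) with the dish at (217,147), and the carriage plate at the top edge.

```bash
cat >> h.py <<'E'
def ray(s,uv,z):
    """pixel(s) -> world point on the plane of height z"""
    uv=np.atleast_2d(np.asarray(uv,float));d=np.c_[uv,np.ones(len(uv))]@np.linalg.inv(s['camera_matrix']).T@s['extrinsics'][:3,:3].T
    c=s['extrinsics'][:3,3];return (c+d*((z-c[2])/d[:,2])[:,None])[:,:2]
def look(name,f=None):
    s=shot(name,f);P=pts(s);hsv=cv2.cvtColor(s['img'],cv2.COLOR_RGB2HSV);H,S,V=[hsv[...,i].astype(int) for i in range(3)]
    red=((H<8)|(H>172))&(S>130)&(V>70)&(abs(P[...,2]-.115)<.006)
    if red.sum()>8:
        k=cv2.minEnclosingCircle(P[red][:,:2].astype(np.float32)*1000);print('knob',red.sum(),np.round(k[0],1),k[1],tov(np.array(k[0])/1000).round(1))
    blue=((H>95)&(H<125)&(S>120)&(abs(P[...,2]-.06)<.008)&(abs(P[...,0]-.465)<.09)&(abs(P[...,1]+.072)<.09)).astype(np.uint8)
    if blue.sum()>50:
        c=max(cv2.findContours(blue,0,1)[0],key=cv2.contourArea)[:,0]
        print('ledge',cv2.minAreaRect((ray(s,c,.06)*1000).astype(np.float32)))
    d=(abs(P[...,2]-.0745)<.004)&(S<110)&(np.hypot(*(np.moveaxis(P[...,:2],-1,0)-np.array([.51,-.08]).reshape(2,1,1)))<.13)
    d=d.astype(np.uint8);c=max(cv2.findContours(d,0,1)[0],key=cv2.contourArea)[:,0]
    w=(ray(s,c,.075)*1000).astype(np.float32);e=cv2.minEnclosingCircle(w)
    print('dish',d.sum(),np.round(e[0],1),round(e[1],1),tov(np.array(e[0])/1000).round(1),'ell',cv2.fitEllipse(w))
    return s,P
E
python3 - <<'E'
from h import *
look('wrist')
E
```

```text
knob 392 [ 541.6 -107.1] 7.703023433685303 [ -0.  -92.9]
ledge ((465.25091552734375, -69.31919860839844), (107.2841567993164, 87.86280822753906), 81.0614242553711)
dish 4602 [466.4 -71.8] 30.9 [-79.9 -69.7] ell ((466.33074951171875, -71.88288116455078), (60.003143310546875, 61.15700912475586), 114.48628234863281)
```

Call:
jog_arm(
  steps=[
    [-0.01,0.01,0.3,0,0,0],
    [-0.01,0.01,0.6,0,0,0],
    [-0.01,0.01,0.9,0,0,0],
    [-0.01,0.01,1.0,0,0,0],
    [-0.01,0.01,1.0,0,0,0],
  ],
)

```text
t: 2.95
eef_pos: [0.5391, -0.1108, 0.0991]
tool_rot: [-2.4, -2.024, 0.006]
force: [-0.2, -1.5, 0.2]
gripper_width: 0.0463
grip_force: 0.0
```

Call:
jog_arm(
  steps=[
    [0,0,0.1,0,0,0],
    [0,0,0.1,0,0,0],
    [0,0,0.1,0,0,0],
    [0,0,0.1,0,0,0],
    [0,0,0.1,0,0,0],
    [0,0,0.1,0,0,0],
  ],
  grip=0,
  squeeze=15,
)

```text
t: 3.45
eef_pos: [0.5409, -0.1107, 0.0917]
tool_rot: [2.4, 2.025, 0.001]
force: [-0.5, -0.3, 4.5]
gripper_width: 0.0152
grip_force: 15.0
```

Run:
```python
from h import *
s=arm.sense();print(s['force'],s['gripper_width'],s['grip_force'],tov(s['eef_pos']),s['eef_pos'])
p=s['eef_pos'];print(go([*(p[:2]-Y*.1),p[2]],X))
```

```text
[-0.50470725 -0.29817313  4.49204814] 0.01519985298160625 15.000776248052716 [ -0.2022149  -96.47115188] [ 0.54090886 -0.1106518   0.09166933]
(array([-1.   ,  0.012,  0.   ]), array([ 0.001,  0.   , -0.008]))
```

Call:
jog_arm(
  steps=[
    [-0.1,0,0,0,0,0],
    [-0.22,0,0,0,0,0],
    [-0.35,0,0,0,0,0],
    [-0.48,0.01,0,0,0,0],
    [-0.61,0.01,0,0,0,0],
    [-0.74,0.01,0,0,0,0],
    [-0.87,0.01,0,0,0,0],
    [-0.95,0.01,0,0,0,0],
  ],
)

```text
t: 4.12
eef_pos: [0.5257, -0.2067, 0.0916]
tool_rot: [2.401, 2.023, 0.001]
force: [-0.6, 1.0, 8.3]
gripper_width: 0.0154
grip_force: 15.0
```

Call:
jog_arm(
  steps=[
    [-0.03,0,0,0,0,0],
    [-0.06,0,0,0,0,0],
    [-0.08,0,0,0,0,0],
    [-0.08,0,0,0,0,0],
    [-0.08,0,0,0,0,0],
  ],
)

```text
t: 4.53
eef_pos: [0.5254, -0.2087, 0.0916]
tool_rot: [-2.397, -2.028, -0.009]
force: [0.4, 8.3, 8.2]
gripper_width: 0.0153
grip_force: 15.0
```

Run:
```python
from h import *
s=arm.sense();print(s['force'],s['gripper_width'],s['grip_force'],tov(s['eef_pos']),s['eef_pos'])
look('side');look('top')
```

```text
[0.42824846 8.3328176  8.15801985] 0.015349448625435292 15.002338634803891 [-1.4218959e-01 -1.9568870e+02] [ 0.5254471  -0.2086572   0.09157895]
knob 137 [303.8 398.7] 900.0804443359375 [-314.1  369.5]
ledge ((458.443115234375, -106.55509948730469), (47.61427688598633, 83.52649688720703), 82.4437255859375)
dish 85 [454.7 -72.6] 18.5 [-91.3 -72.4] ell ((454.5596008300781, -72.97440338134766), (18.949352264404297, 44.25520324707031), 81.92571258544922)
knob 19 [765.9  50.1] 327.9955749511719 [196.9  97.5]
ledge ((464.38031005859375, -71.23875427246094), (106.65953063964844, 88.14047241210938), 80.91837310791016)
dish 220 [464.9 -73.5] 30.5 [-81.1 -71.7] ell ((463.6893310546875, -72.85189056396484), (53.872947692871094, 57.30766677856445), 4.009851455688477)
```

Call:
jog_arm(
  steps=[
    [0.04,0,0,0,0,0],
    [0.04,0,0,0,0,0],
    [0.04,0,0,0,0,0],
  ],
  grip=40,
)

```text
t: 4.88
eef_pos: [0.5246, -0.2096, 0.0906]
tool_rot: [2.401, 2.025, -0.002]
force: [-0.6, -0.5, -0.2]
gripper_width: 0.0329
grip_force: 0.0
```

Call:
jog_arm(
  steps=[
    [0,0,-0.3,0,0,0],
    [0,0,-0.7,0,0,0],
    [0,0,-1,0,0,0],
    [0,0,-1,0,0,0],
    [0,0,-1,0,0,0],
  ],
)

```text
t: 5.3
eef_pos: [0.5257, -0.21, 0.1922]
tool_rot: [2.4, 2.021, 0.002]
force: [-0.7, -0.2, -1.0]
gripper_width: 0.0401
grip_force: 0.0
```

Run:
```python
from h import *
s=arm.sense();print(s['force'],s['gripper_width'],tov(s['eef_pos']),s['eef_pos'],s['joint_positions'].round(2))
p=vw(-125,-70);print(p,np.hypot(*p),go([*p,.19],Y))
look('wrist')
```

```text
[-0.66915133 -0.21927137 -0.99769966] 0.04005451325670132 [   0.31967303 -196.92961187] [ 0.52570916 -0.20995509  0.19222331] [ 0.58  0.7  -0.47  1.79  0.45  0.75 -0.3 ]
[ 0.42178854 -0.06498388] 0.4267651352774869 (array([ 1.252, -1.27 ,  0.016]), array([ 0.003, -0.001,  0.991]))
knob 412 [ 525.9 -205. ] 7.73901891708374 [  -0.3 -192.1]
ledge ((460.8682861328125, -94.66114807128906), (57.41924285888672, 88.40397644042969), 80.28778839111328)
dish 3989 [466.1 -73.1] 30.8 [-80.  -71.1] ell ((464.4985046386719, -83.20071411132812), (35.6508903503418, 65.5361557006836), 79.84492492675781)
```

Call:
jog_arm(
  steps=[
    [0.25,-0.25,0,0,0,-0.08],
    [0.5,-0.5,0,0,0,-0.15],
    [0.75,-0.75,0,0,0,-0.23],
    [1,-1,0,0,0,-0.31],
    [1,-1,0,0,0,-0.39],
    [1,-1,0,0,0,-0.47],
    [1,-1,0,0,0,-0.55],
    [1,-1,0,0,0,-0.6],
  ],
)

```text
t: 6.02
eef_pos: [0.4419, -0.0933, 0.1893]
tool_rot: [-1.21, -2.896, 0.002]
force: [0.6, 0.5, -0.1]
gripper_width: 0.0398
grip_force: 0.0
```

Run:
```python
from h import *
s=arm.sense();print(s['joint_positions'].round(2))
print(go([*vw(-125,-70),.19],Y))
```

```text
[ 0.56  0.64 -0.71  2.1   0.69  0.65  0.14]
(array([ 0.343,  0.056, -0.006]), array([-0.001, -0.002, -0.404]))
```

Call:
jog_arm(
  steps=[
    [0.34,0.06,0,0,0,-0.08],
    [0.34,0.06,0,0,0,-0.16],
    [0.34,0.06,0,0,0,-0.24],
    [0.34,0.06,0,0,0,-0.32],
    [0.34,0.06,0,0,0,-0.4],
    [0.34,0.06,0,0,0,-0.4],
    [0.34,0.06,0,0,0,-0.4],
  ],
)

```text
t: 6.6
eef_pos: [0.4229, -0.0648, 0.1896]
tool_rot: [-0.27, -3.127, -0.001]
force: [0.2, 0.6, -0.5]
gripper_width: 0.04
grip_force: 0.0
```

Run:
```python
from h import *
s=arm.sense();print(s['joint_positions'].round(2),tov(s['eef_pos']))
print(go([*vw(-125,-70),.066],Y))
look('wrist','w2.png')
```

```text
[ 0.59  0.66 -0.88  2.17  0.82  0.7   0.54] [-123.95692345  -69.61527687]
(array([ 0.007, -0.004,  1.236]), array([ 0.   , -0.002, -0.01 ]))
ledge ((463.0025939941406, -69.43907165527344), (107.1557388305664, 88.76011657714844), 80.81787872314453)
dish 3911 [464.4 -71.4] 31.3 [-81.9 -69.7] ell ((464.5226745605469, -71.77471923828125), (59.893157958984375, 61.52907180786133), 81.2078857421875)
```

View pics/w2.png

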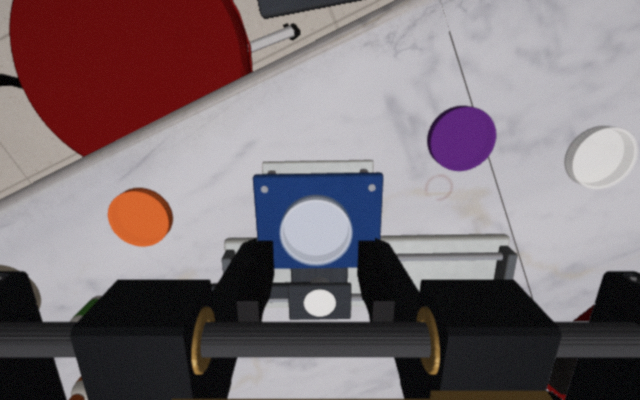

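The wrist view from behind the ledge shows the dish at (316,230) and the carriage plate with its pale centre disc at (320,302), lined up beyond the ledge. I'll measure that disc and then descend behind the dish.

Run:
```python
from h import *
s,P=look('wrist')
g=cv2.cvtColor(s['img'],cv2.COLOR_RGB2GRAY);r=np.zeros_like(g);r[284:318,291:350]=g[284:318,291:350]
c=max(cv2.findContours((r>140).astype(np.uint8),0,1)[0],key=cv2.contourArea)[:,0]
print('mark z',P[302,320],[(tov(p/1000).round(1),q) for p,q in [(np.array(cv2.fitEllipse((ray(s,c,.059)*1000).astype(np.float32))[0]),cv2.fitEllipse((ray(s,c,.059)*1000).astype(np.float32))[1])]])
q=np.zeros_like(g);q[275:325,280:360]=1
m=(q>0)&(abs(P[...,2]-.059)<.003);c=max(cv2.findContours(m.astype(np.uint8),0,1)[0],key=cv2.contourArea)[:,0]
e=cv2.minAreaRect((ray(s,c,.059)*1000).astype(np.float32));print(e,tov(np.array(e[0])/1000))
```

```text
ledge ((462.9794006347656, -69.66175079345703), (107.88783264160156, 89.16487121582031), 81.18794250488281)
dish 3911 [464.5 -71.7] 31.1 [-81.8 -70. ] ell ((464.5904235839844, -71.78022766113281), (59.91584396362305, 61.55739212036133), 80.80546569824219)
mark z [ 0.54475538 -0.08156175  0.05971528] [(array([ -0.1, -67.8]), (29.599056243896484, 29.652013778686523))]
((543.3771362304688, -81.80888366699219), (59.57615661621094, 40.41102600097656), 80.20050811767578) [ -2.27635485 -67.59721794]
```

Call:
jog_arm(
  steps=[
    [0.01,0.01,0.3,0,0,0],
    [0.01,0.01,0.6,0,0,0],
    [0.01,0.01,0.9,0,0,0],
    [0.01,0.01,1.0,0,0,0],
    [0.01,0.01,1.0,0,0,0],
  ],
)

```text
t: 7.12
eef_pos: [0.4215, -0.0633, 0.0887]
tool_rot: [-0.266, -3.126, 0.001]
force: [0.6, -0.5, 1.1]
gripper_width: 0.0404
grip_force: 0.0
```

Run:
```python
from h import *
s=arm.sense();print(s['force'],tov(s['eef_pos']),s['eef_pos'])
print(go([*vw(-125,-69),.066],Y))
```

```text
[ 0.62301152 -0.528538    1.06536879] [-125.54309019  -68.35887454] [ 0.42150887 -0.063278    0.08867527]
(array([-0.007, -0.006,  0.227]), array([-0.001, -0.003, -0.008]))
```

Call:
jog_arm(
  steps=[
    [0,0,0.12,0,0,0],
    [0,0,0.22,0,0,0],
    [0,0,0.22,0,0,0],
  ],
)

```text
t: 7.37
eef_pos: [0.4229, -0.0634, 0.0683]
tool_rot: [-0.267, -3.13, 0.001]
force: [-0.5, -0.0, -0.2]
gripper_width: 0.0402
grip_force: 0.0
```

Call:
jog_arm(
  steps=[
    [-0.08,0,0,0,0,0],
    [-0.16,0,0,0,0,0],
    [-0.22,0,0,0,0,0],
    [-0.28,0,0,0,0,0],
    [-0.34,0,0,0,0,0],
    [-0.4,0,0,0,0,0],
    [-0.4,0,0,0,0,0],
  ],
)

```text
t: 7.95
eef_pos: [0.464, -0.0702, 0.0699]
tool_rot: [0.268, 3.127, 0.001]
force: [0.5, -0.3, 0.3]
gripper_width: 0.0403
grip_force: 0.0
```

Run:
```python
from h import *
s=arm.sense();print(s['force'],tov(s['eef_pos']),s['eef_pos'])
look('wrist','w3.png')
print(go([*vw(-32,-68.6),.066],Y))
```

```text
[ 0.46731324 -0.32460117  0.33205581] [-82.45308382 -68.58098668] [ 0.46403362 -0.07023814  0.06989207]
ledge ((454.3224182128906, -67.76164245605469), (107.31974792480469, 71.80609130859375), 80.92633819580078)
dish 6132 [485.  -73.8] 28.6 [-61.2 -68.8] ell ((481.0205078125, -73.3543930053711), (36.83644104003906, 55.34233474731445), 169.22035217285156)
(array([-0.513,  0.007,  0.038]), array([ 0.   ,  0.001, -0.009]))
```

View pics/w3.png

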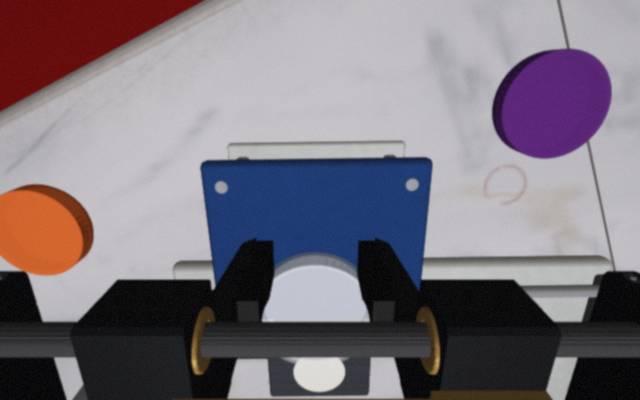

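The dish is cradled between the fingertips. Its rear rim is at about (317,262) and the plate disc is ahead at (320,373). I'll measure the dish centre from the rear arc.

```bash
cat >> h.py <<'E'
from scipy.optimize import least_squares
def rear(f=None):
    s=shot('wrist',f);P=pts(s)
    v=(P[...,:2]-O)@np.stack([X,Y],1)*1000; S=cv2.cvtColor(s['img'],cv2.COLOR_RGB2HSV)[...,1]
    t=tov(arm.sense()['eef_pos'])
    m=(abs(P[...,2]-.0745)<.003)&(S<110)&(abs(v[...,1]-t[1])<18)&(v[...,0]>t[0]-15)&(v[...,0]<t[0]+90)
    E=[]
    for u in np.unique(np.nonzero(m)[1]):
        r=np.nonzero(m[:,u])[0]
        E.append((u,r.min()))
    w=np.array([tov(p) for p in ray(s,np.array(E),.075)])
    q=least_squares(lambda c:np.hypot(w[:,0]-c[0],w[:,1]-c[1])-30.5,[w[:,0].min()+30,t[1]],loss='soft_l1')
    print('tcp',t.round(1),'dish by rear arc (wrist bias -1.3,+0.9)',q.x.round(1),len(w),'rms',np.sqrt(np.mean(q.fun**2)).round(2))
    return s,P
E
python3 - <<'E'
from h import *
rear()
E
```

```text
tcp [-83.9 -68.7] dish by rear arc (wrist bias -1.3,+0.9) [-53.  -69.2] 76 rms 0.32
```

Call:
jog_arm(
  steps=[
    [-0.05,0.01,0.02,0,0,0],
    [-0.11,0.01,0.03,0,0,0],
    [-0.17,0.01,0.03,0,0,0],
    [-0.23,0.01,0.03,0,0,0],
    [-0.29,0.01,0.03,0,0,0],
    [-0.35,0.01,0.03,0,0,0],
    [-0.4,0.01,0.03,0,0,0],
    [-0.42,0.01,0.03,0,0,0],
  ],
)

```text
t: 8.72
eef_pos: [0.5056, -0.0763, 0.0657]
tool_rot: [0.266, 3.129, 0.001]
force: [-0.6, 0.4, 1.0]
gripper_width: 0.0399
grip_force: 1.1
```

Run:
```python
from h import *
s,P=rear('w4.png')
s=arm.sense();print(s['force'],s['eef_pos'],go([*vw(-32.3,-68.6),.066],Y))
```

```text
tcp [-40.4 -68.1] dish by rear arc (wrist bias -1.3,+0.9) [-11.5 -68.6] 78 rms 0.32
[ 0.26796292 -0.60832533  1.27500173] [ 0.50562761 -0.07634395  0.06562068] (array([-0.081, -0.004, -0.004]), array([ 0.   ,  0.001, -0.008]))
```

View pics/w4.png

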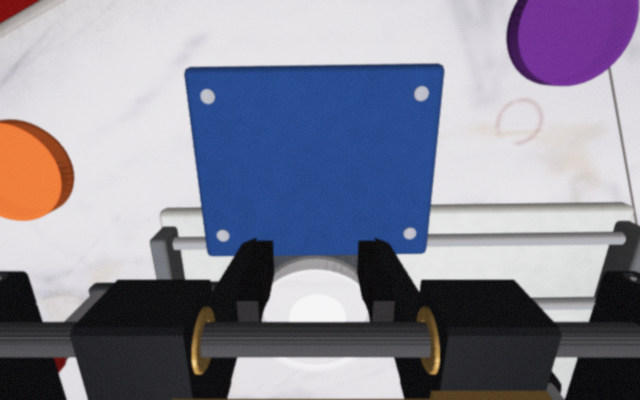

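The dish is over the gap and mostly on the plate, with the disc showing through it at (317,308). About 9 mm remain.

Call:
jog_arm(
  steps=[
    [-0.03,0,0,0,0,0],
    [-0.06,0,0,0,0,0],
    [-0.09,0,0,0,0,0],
    [-0.09,0,0,0,0,0],
    [-0.09,0,0,0,0,0],
  ],
)

```text
t: 9.18
eef_pos: [0.5131, -0.0776, 0.0657]
tool_rot: [0.265, 3.13, 0.0]
force: [-0.6, -0.8, 1.1]
gripper_width: 0.04
grip_force: 0.0
```

Run:
```python
from h import *
rear();s=arm.sense();print(s['force'],s['eef_pos'])
```

```text
tcp [-33.1 -68.2] dish by rear arc (wrist bias -1.3,+0.9) [ -2.7 -68.8] 78 rms 0.3
[-0.241665    0.0781867   0.68515856] [ 0.51284602 -0.07761495  0.06569802]
```

Call:
jog_arm(
  steps=[
    [0.1,0,0,0,0,0],
    [0.25,0,0,0,0,0],
    [0.5,0,0,0,0,0],
    [0.5,0,-0.3,0,0,0],
    [0.5,0,-0.7,0,0,0],
    [0.5,0,-1.0,0,0,0],
    [0.5,0,-1.0,0,0,0],
    [0.5,0,-1.0,0,0,0],
  ],
)

```text
t: 9.9
eef_pos: [0.4644, -0.0693, 0.1671]
tool_rot: [0.265, 3.127, -0.001]
force: [-0.6, -0.1, -0.1]
gripper_width: 0.0403
grip_force: 0.0
```

Run:
```python
from h import *
s,P=look('wrist','w5.png')
s=arm.sense();print(tov(s['eef_pos']),s['eef_pos'],s['joint_positions'].round(2),go([*vw(0,-194),.18],X))
```

```text
ledge ((463.2387390136719, -69.58412170410156), (107.29405975341797, 88.19835662841797), 80.79685974121094)
dish 3923 [542.5 -83.1] 31.2 [ -3. -69.] ell ((542.7161865234375, -82.9112777709961), (59.961647033691406, 61.46361541748047), 80.01104736328125)
[-83.13791387 -68.04487006] [ 0.46344109 -0.06960149  0.16588633] [ 0.55  0.73 -0.81  2.08  0.85  0.7   0.57] (array([-0.847, -1.249, -0.14 ]), array([0.   , 0.001, 0.992]))
```

View pics/w5.png

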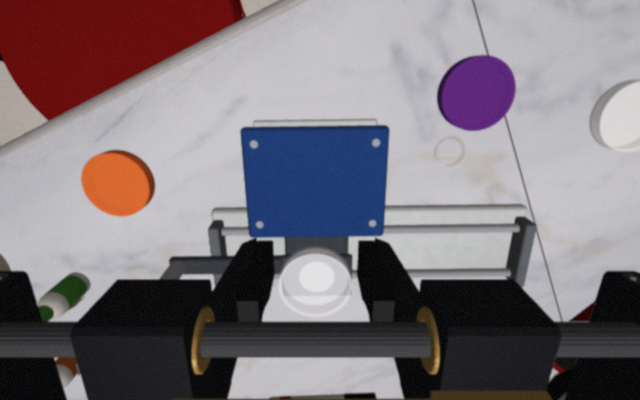

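The dish sits on the plate with its pale disc concentric at (317,277). Against the ledge centre it is about 1.7 mm off centre. Next I'll go back to the handle.

Call:
jog_arm(
  steps=[
    [0,-0.2,-0.2,0,0,0.08],
    [-0.1,-0.5,-0.2,0,0,0.16],
    [-0.3,-0.8,-0.2,0,0,0.24],
    [-0.5,-1,-0.2,0,0,0.32],
    [-0.7,-1,-0.2,0,0,0.4],
    [-0.85,-1,-0.2,0,0,0.48],
    [-0.85,-1,-0.2,0,0,0.56],
    [-0.85,-1,-0.2,0,0,0.62],
  ],
)

```text
t: 10.62
eef_pos: [0.5304, -0.1822, 0.1837]
tool_rot: [-1.706, -2.635, 0.002]
force: [0.4, 1.6, -0.0]
gripper_width: 0.04
grip_force: 0.0
```

Run:
```python
from h import *
print(go([*vw(0,-194),.18],X))
```

```text
(array([-0.208, -0.143,  0.037]), array([-0.002, -0.   ,  0.368]))
```

Call:
jog_arm(
  steps=[
    [-0.2,-0.14,0.03,0,0,0.08],
    [-0.2,-0.14,0.03,0,0,0.16],
    [-0.2,-0.14,0.03,0,0,0.24],
    [-0.2,-0.14,0.03,0,0,0.32],
    [-0.2,-0.14,0.03,0,0,0.37],
    [-0.2,-0.14,0.03,0,0,0.37],
    [-0.2,-0.14,0.03,0,0,0.37],
  ],
)

```text
t: 11.2
eef_pos: [0.5252, -0.2059, 0.1814]
tool_rot: [-2.381, -2.047, 0.003]
force: [-0.2, -0.8, -1.4]
gripper_width: 0.0403
grip_force: 0.0
```

Run:
```python
from h import *
s=arm.sense();print(tov(s['eef_pos']),s['eef_pos'])
print(go([*vw(0,-194),.092],X));look('wrist')
```

```text
[  -0.78588735 -193.02897551] [ 0.5252274  -0.20592953  0.18143236]
(array([-0.009,  0.01 ,  0.894]), array([-0.002,  0.   ,  0.004]))
knob 458 [ 525.9 -205.2] 7.914796829223633 [  -0.3 -192.2]
ledge ((461.35443115234375, -94.4408187866211), (58.15510940551758, 88.25261688232422), 81.39705657958984)
dish 4210 [544.6 -84. ] 30.2 [ -0.7 -69.6] ell ((543.2003784179688, -94.32723236083984), (35.636634826660156, 63.94887161254883), 80.9424057006836)
```

Call:
jog_arm(
  steps=[
    [-0.01,0.01,0.3,0,0,0],
    [-0.01,0.01,0.6,0,0,0],
    [-0.01,0.01,0.8,0,0,0],
    [-0.01,0.01,0.88,0,0,0],
    [-0.01,0.01,0.88,0,0,0],
    [-0.01,0.01,0.88,0,0,0],
  ],
)

```text
t: 11.75
eef_pos: [0.5271, -0.2071, 0.0948]
tool_rot: [-2.384, -2.046, -0.0]
force: [0.0, -1.2, -0.7]
gripper_width: 0.0398
grip_force: 0.0
```

Call:
jog_arm(
  steps=[
    [0,0,0,0,0,0],
    [0,0,0,0,0,0],
    [0,0,0,0,0,0],
    [0,0,0,0,0,0],
    [0,0,0,0,0,0],
    [0,0,0,0,0,0],
  ],
  grip=0,
  squeeze=12,
)

```text
t: 12.25
eef_pos: [0.5257, -0.2073, 0.0954]
tool_rot: [-2.384, -2.044, 0.003]
force: [-3.6, 1.3, 6.5]
gripper_width: 0.016
grip_force: 12.0
```

Run:
```python
from h import *
s=arm.sense();p=s['eef_pos'];print(tov(p),s['force'],go([*(p[:2]+Y*.14),p[2]],X))
```

```text
[-1.04332890e-01 -1.94294501e+02] [-3.56278952  1.25330923  6.51387106] (array([ 1.4e+00,  5.0e-03, -1.0e-03]), array([-0.001,  0.001,  0.002]))
```

Call:
jog_arm(
  steps=[
    [0.02,0,0,0,0,0],
    [0.05,0,0,0,0,0],
    [0.1,0,0,0,0,0],
    [0.15,0,0,0,0,0],
    [0.2,0,0,0,0,0],
    [0.25,0,0,0,0,0],
    [0.3,0,0,0,0,0],
    [0.35,0,0,0,0,0],
  ],
)

```text
t: 12.92
eef_pos: [0.531, -0.1736, 0.0955]
tool_rot: [2.386, 2.044, -0.004]
force: [-3.9, -1.1, 6.4]
gripper_width: 0.0156
grip_force: 12.0
```

Call:
jog_arm(
  steps=[
    [0.05,0,0,0,0,0],
    [0.1,0,0,0,0,0],
    [0.15,0,0,0,0,0],
    [0.2,0,0,0,0,0],
    [0.25,0,0,0,0,0],
    [0.3,0,0,0,0,0],
    [0.35,0,0,0,0,0],
    [0.4,0,0,0,0,0],
  ],
)

```text
t: 13.58
eef_pos: [0.5373, -0.1339, 0.0955]
tool_rot: [2.385, 2.044, -0.004]
force: [-3.4, -1.2, 6.9]
gripper_width: 0.0156
grip_force: 12.0
```

Call:
jog_arm(
  steps=[
    [0.05,0,0,0,0,0],
    [0.1,0,0,0,0,0],
    [0.15,0,0,0,0,0],
    [0.2,0,0,0,0,0],
    [0.25,0,0,0,0,0],
    [0.3,0,0,0,0,0],
    [0.35,0,0,0,0,0],
    [0.4,0,0,0,0,0],
  ],
)

```text
t: 14.25
eef_pos: [0.5435, -0.0943, 0.0955]
tool_rot: [2.385, 2.044, -0.004]
force: [-3.3, -1.2, 5.7]
gripper_width: 0.0154
grip_force: 12.0
```

Run:
```python
from h import *
s=arm.sense();p=s['eef_pos'];print(tov(p),s['force'],s['gripper_width'],go([*vw(-.1,-54.3),p[2]],X))
```

```text
[ -0.18900302 -79.95190052] [-3.27078329 -1.16517037  5.71593862] 0.015411529980456308 (array([ 0.257,  0.002, -0.001]), array([-0.001,  0.001,  0.002]))
```

Call:
jog_arm(
  steps=[
    [0.05,0,0,0,0,0],
    [0.1,0,0,0,0,0],
    [0.14,0,0,0,0,0],
    [0.17,0,0,0,0,0],
    [0.195,0,0,0,0,0],
    [0.215,0,0,0,0,0],
    [0.225,0,0,0,0,0],
    [0.235,0,0,0,0,0],
  ],
)

```text
t: 14.92
eef_pos: [0.5472, -0.071, 0.0955]
tool_rot: [2.385, 2.044, -0.003]
force: [-2.6, -1.5, 5.8]
gripper_width: 0.0156
grip_force: 12.0
```

Call:
jog_arm(
  steps=[
    [0.01,0,0,0,0,0],
    [0.018,0,0,0,0,0],
    [0.026,0,0,0,0,0],
    [0.034,0,0,0,0,0],
    [0.042,0,0,0,0,0],
    [0.05,0,0,0,0,0],
    [0.055,0,0,0,0,0],
    [0.055,0,0,0,0,0],
  ],
)

```text
t: 15.58
eef_pos: [0.5475, -0.0689, 0.0955]
tool_rot: [2.386, 2.04, -0.009]
force: [-3.5, -6.4, 6.4]
gripper_width: 0.0152
grip_force: 12.0
```

Run:
```python
from h import *
s=arm.sense();p=s['eef_pos'];print(tov(p),s['force']-0,s['force'][:2]@Y)
```

```text
[ -0.22905752 -54.16644645] [-3.46124702 -6.36298657  6.44304752] -6.8261059688620405
```

Call:
jog_arm(
  steps=[
    [0,0,0,0,0,0],
    [0,0,0,0,0,0],
    [0,0,0,0,0,0],
    [0,0,0,0,0,0],
    [0,0,0,0,0,0],
  ],
  grip=44,
)

```text
t: 16.0
eef_pos: [0.5491, -0.0644, 0.0947]
tool_rot: [-2.384, -2.046, -0.001]
force: [-0.3, -0.1, 0.6]
gripper_width: 0.0433
grip_force: 0.0
```

Call:
jog_arm(
  steps=[
    [0,0,-0.2,0,0,0],
    [0,0,-0.5,0,0,0],
    [-0.2,0,-0.8,0,0,0],
    [-0.5,0,-1,0,0,0],
    [-0.8,0,-1,0,0,0],
    [-1,0,-1,0,0,0],
    [-1,0,-1,0,0,0],
    [-1,0,-1,0,0,0],
  ],
)

```text
t: 16.67
eef_pos: [0.5332, -0.1648, 0.1946]
tool_rot: [-2.388, -2.042, 0.0]
force: [-0.6, 0.8, 0.1]
gripper_width: 0.0438
grip_force: 0.0
```

Run:
```python
from h import *
s=arm.sense();print(tov(s['eef_pos']),s['eef_pos'],s['force'])
for n in('wrist','side','top'):
    s=shot(n,n+'9.png');P=pts(s)
    hsv=cv2.cvtColor(s['img'],cv2.COLOR_RGB2HSV);H,S=hsv[...,0].astype(int),hsv[...,1]
    v=(P[...,:2]-O)@np.stack([X,Y],1)*1000
    k=((H<8)|(H>172))&(S>130)&(abs(P[...,2]-.115)<.006)&(np.hypot(v[...,0],v[...,1]+55)<30)
    if k.sum()>3: print(n,'knob',v[k].mean(0).round(1))
    d=(abs(P[...,2]-.0745)<.003)&(np.hypot(v[...,0],v[...,1]-70)<50)
    if d.sum()>5:
        c=max(cv2.findContours(d.astype(np.uint8),0,1)[0],key=cv2.contourArea)[:,0]
        w=(ray(s,c,.075)-O)@np.stack([X,Y],1)*1000
        print(n,'dish',d.sum(),cv2.minEnclosingCircle(w.astype(np.float32)),w.min(0),w.max(0))
c=cv2.imread('pics/side9.png')[130:270,220:380];cv2.imwrite('pics/s9c.png',cv2.resize(c,None,fx=4,fy=4))
```

```text
[   0.66833935 -151.19265914] [ 0.53320837 -0.16483578  0.19458739] [-0.62355784  0.82788635  0.11982014]
wrist knob [ -0.4 -52.8]
side knob [  0.3 -56.7]
side dish 126 ((-9.546417236328125, 64.88844299316406), 29.371992111206055) [-29.7320331   35.60937403] [-2.24964718 94.16180123]
top knob [ -1.6 -54.4]
top dish 144 ((-1.339369773864746, 67.00289916992188), 30.7170467376709) [-31.58402792  40.37628188] [29.11582689 83.61871957]
```

View pics/s9c.png

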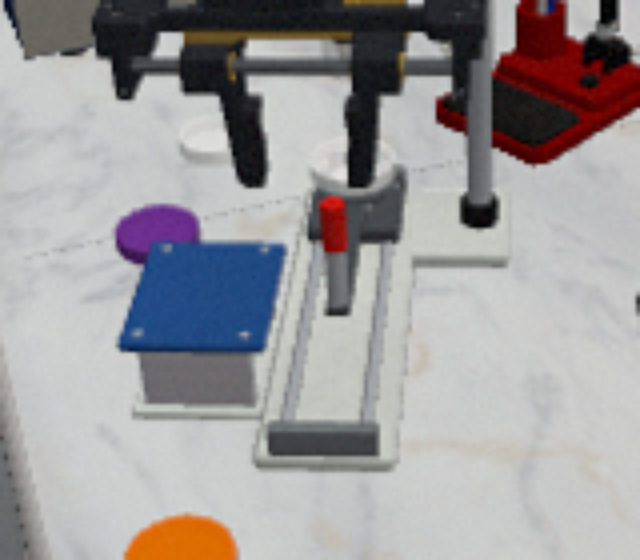

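View pics/wrist9.png

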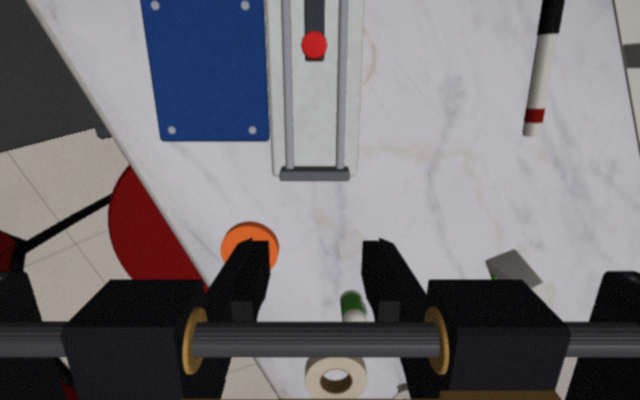

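The carriage is home: the knob moved 139–140 mm from the out stop. The dish sits level on the plate under the camera head, with its rim visible at (352,165) in the side crop. The gripper is clear of everything and the bystanders are undisturbed.

```bash
python3 -c "
from plant import finish_job
print(finish_job())"
```

```text
the job is handed in; nothing more can be done
None
```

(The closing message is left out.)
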